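# Refill the sharpening caddy

## Robot

A 6-joint arm with a two-finger parallel gripper is mounted at the origin on the work surface. World frame = base frame: x ahead of the robot, y to its left, z up, the work surface at z = 0. Lengths are in m, angles in rad, forces in N, time in s.
With the tool pointing down it reaches from about 0.35 to 0.975 m from the base axis. Payload 4.9 kg.
Tool frame: the origin (TCP) lies at the very end of the fingers, on their centre line; the grasp point (between the pads) lies behind it (manip.pinch_z is the y of the grasp point in the tool frame, in m); y points along the fingers, x is the direction in which the jaws open and shut, and the axes are right-handed (so a half turn about y gives the same grasp; the last joint's range is limited). The gripper opens to 85 mm and grips with 20 to 120 N. Pads are 22 mm wide; open, the fingers measure 114 mm over their backs; the gripper's body (76 mm by 85 mm) begins 54 mm behind the grasp point. The pads swing forward as they close: fully open they stand 13 mm farther back than shut.
Start: joints at [1.039, 0.053, 1.613, -0, 1.476, -0.119], TCP at [0.251, 0.572, 0.231] pointing down, gripper open.
Joint ranges: [-3.01, 3.01], [-1.01, 2.22], [0.06, 2.58], [-1.02, 4.17], [0.09, 2.62], [-3.14, 3.14]. Speed limits (rad/s): [2.57, 2.57, 3.14, 3.14, 3.14, 3.14].

## Interface

Orientations are given as a unit quaternion [w, x, y, z].
In Python, from plant import manip gives the robot as it stands.
- The arm moves only by the tool drive_tool, never from a script. Its argument "motion" is a list of rows, each a list of 3 entries, a list of its own where there are three numbers: the shift along the tool's x, y, z in units of 25 mm (1.0 is 25 mm), then the turn, a rotation vector about the tool's x, y, z in units of 5 degrees (1.0 is 5 degrees), then the closure, from -1 (fully open) to 1 (shut). A call has 1 to 12 rows; each row shifts and turns the commanded pose from where the row before left it, along the tool's axes as they then stand; what a row does not reach is not made up. A row lasts 1/10 s, in which the tool goes at most 50 mm and 8.59 degrees, less where a joint would pass 70% of its speed; a pose out of reach is approached as far as the arm can. A call is refused whole if a number of a shift passes 1 or a number of a turn 1, either way. A call with a gripper value outside its range is refused whole. The fingers move at their own pace and stop on an object; the grip force is fixed at half the most. Time passes only in rows, so rows that do not move let the fingers close. It gives the time, the measured TCP pose, the force and the opening at its end, in the units of the state.
- manip.state(): the state, without advancing time (a new reading comes with each control period).
- manip.grab_frame(name): name is "scene" or "top" or "wrist"; returns a dict with "img" (420x560x3 uint8, blue, green, red), "range_z" (420x560 float32, m along the optical axis (not along the pixel's ray), 0 where there is no reading), "camera_matrix" (3x3 intrinsics, pixels), "k1" (the pictures are not rectified: a ray, as slopes to the right and down, at radius r is drawn at 1 + k1 r^2 times it, then the intrinsics apply), "world_from_camera" (4x4, takes a point from camera to world coordinates); the wrist camera has in their place "T_tool_cam" (4x4, takes a point from camera to tool coordinates, whose origin is the TCP and whose axes are the tool frame's). Camera axes: x right, y down, z forward; pixel columns grow to the right and rows downward; lengths in m; the calibration is good to about 2 mm. A picture is of the moment at which its call begins: read the wrist's pose just before it.
- manip.job_done(): hands the job in, once; it reports no verdict.
The state is a dict: "time": time; "joint_pos": joint angles; "joint_vel": joint speeds; "joint_efforts": joint torques, N m; "tool_pos": TCP position; "tool_rot": TCP orientation; "contact_force": force on the tool from outside, world axes, zero at the start; "ft_torque": the same for the moment, N m; "gripper_width": opening from 0.0 (shut) to 1.0 (fully open).
Only numpy, scipy, OpenCV 4.12 (cv2) and the standard library are available. Lean on these libraries where they do the work, as an engineer would, in place of code of your own. Each camera call takes 0.05 s, during which the arm holds its last target. There are 200 camera calls.

## Task

Pack the carvers' sharpening caddy: stand the oil bottle (the amber one with the flat screw cap), the paste tin and the honing cone (the turned piece with the flat cylindrical knob) each in the round well that matches its size - tin in the largest, bottle in the middle one, cone in the smallest - and lay the grey oilstone flat in the rectangular well. Set each one down all the way onto the floor of its well, upright and without dropping it, and leave the look-alikes, the pointed-nozzle glue bottle and the ball-topped chair finial, standing where they are.

Things in the scene. Friction and masses are not known exactly. Their poses are not given: they have to be found in the camera images.
- oil_bottle: amber glass bottle standing upright: round body 44 mm across up to 54 mm height, then a short shoulder, then a flat black screw cap 28 mm across; 77 mm tall in all. The honing oil; about 110 g. Origin: centre of the underside; z up.
- tin: flat-topped round aluminium tin of honing paste, 58 mm across over its lid (upper 14 mm), 56 mm below, 40 mm tall; about 100 g. Origin: centre of the underside; z up.
- stone: grey oilstone block, 64 x 32 x 36 mm, lying flat; about 170 g. Origin: centre of the underside; x along its 64 mm length, y along its 32 mm width, z up.
- cone: turned light-wood piece standing upright on a round foot 34 mm across and 8 mm high, tapering upward from 31 mm to 18 mm across at 48 mm height, topped by a plain flat-ended cylindrical knob 22 mm across from 50 to 76 mm height. The honing cone; about 50 g. Origin: centre of the underside; z up.
- glue_bottle: amber glass bottle standing upright: round body 44 mm across up to 54 mm height, then a short shoulder, then a thin pointed black nozzle (24 mm across at its foot, pointed at the top); 81 mm tall in all. Glue: looks like the oil bottle but does not belong in the caddy. Origin: centre of the underside; z up.
- finial: turned light-wood piece standing upright on a round foot 34 mm across and 8 mm high, tapering upward from 31 mm to 18 mm across at 48 mm height, topped by a round ball 29 mm across; 75 mm tall in all. Chair finial: looks like the honing cone but does not belong in the caddy. Origin: centre of the underside; z up.
- well_large: insert with the largest round well, 80 mm across: the paste tin's place. Fixed square light-wood insert, 92 x 92 x 18 mm, one of four (2 by 2, 96 mm pitch) in the 206 mm square dark tray, rim 22 mm up. Origin: centre of its underside, 6 mm above the table, under the well's centre; x, y along its sides. Top 24 mm, dark well floor 12 mm above the table.
- well_medium: insert with the middle-sized round well, 62 mm across: the oil bottle's place. Fixed square light-wood insert, 92 x 92 x 18 mm, one of four (2 by 2, 96 mm pitch) in the 206 mm square dark tray, rim 22 mm up. Origin: centre of its underside, 6 mm above the table, under the well's centre; x, y along its sides. Top 24 mm, dark well floor 12 mm above the table.
- well_small: insert with the smallest round well, 48 mm across: the honing cone's place. Fixed square light-wood insert, 92 x 92 x 18 mm, one of four (2 by 2, 96 mm pitch) in the 206 mm square dark tray, rim 22 mm up. Origin: centre of its underside, 6 mm above the table, under the well's centre; x, y along its sides. Top 24 mm, dark well floor 12 mm above the table.
- well_oblong: insert with the rectangular well, 82 mm along the insert's x by 52 mm along its y: the oilstone's place. Fixed square light-wood insert, 92 x 92 x 18 mm, one of four (2 by 2, 96 mm pitch) in the 206 mm square dark tray, rim 22 mm up. Origin: centre of its underside, 6 mm above the table, under the well's centre; x, y along its sides. Top 24 mm, dark well floor 12 mm above the table.
Mind the look-alikes: they are no part of the job. What is shaped like the stone but purple is not meant.

How it is judged:
By the outcome, as a careful person would: the job done as asked, in the order asked, and still so for the second after the job is handed in, with the robot touching nothing.
It also fails if it takes over 109 s, if anything falls off the work surface, if the arm or the gripper's body presses on something with over 40 N, if the wrist force passes 120 N, or if a joint passes its speed limit or range.

## Working session

There is one attempt and no reset: what is moved stays moved. The work goes in short steps, Python scripts to look and compute and a tool call to move; the robot and the scene stay as the last step left them, time stands still between calls to the robot, and variables do not carry over. Pictures are saved under pics/ and viewed, about 12 in all and at most 16, crops included, and the job is handed in when it is done.

Besides the shell and the picture viewer there is one more tool, called after "Request:" as a command line: name --argument value ..., lists and objects as JSON in quotes. drive_tool: Moves the arm, as the interface text tells. Its arguments: {"type":"object","properties":{"motion":{"type":"array","items":{"type":"array"}}},"required":["motion"]}

```bash
ls; mkdir -p pics
python3 - <<'E'
from plant import manip
import cv2,numpy as np
print(manip.state(), manip.pinch_z)
for n in("scene","top"):
    f=manip.grab_frame(n); cv2.imwrite(f"pics/{n}0.png",f["img"]); np.savez(f"pics/{n}0.npz",**f)
    print(n,f["camera_matrix"],f["k1"],f["world_from_camera"])
E
```

```text
pics
{'time': 0.0, 'joint_pos': array([ 1.03899734e+00,  5.33248420e-02,  1.61425972e+00,  2.18887450e-05,
        1.47600716e+00, -1.19006269e-01]), 'joint_vel': array([ 0.00079628, -0.0028684 ,  0.00037117, -0.00155568,  0.00072281,
        0.00073227]), 'joint_efforts': array([ 1.83887758e-03, -3.93686271e+01, -3.70175743e+01,  1.94033910e-04,
        7.10450069e-03, -1.39820656e-05]), 'tool_pos': array([0.25041706, 0.57197469, 0.23010334]), 'tool_rot': array([-0.59154817,  0.59216191,  0.3862833 , -0.38755677]), 'contact_force': array([ 0.40533527, -0.28046656, -0.45716522]), 'ft_torque': array([-0.03420337,  0.00363891, -0.00083553]), 'gripper_width': 1.0044024580002435} -0.0187
scene [[464.32000299   0.         280.44700657]
 [  0.         464.32000299 214.14899085]
 [  0.           0.           1.        ]] -0.1170970991206726 [[-0.0778296   0.80887136 -0.58281187  1.0661962 ]
 [ 0.99695881  0.06082361 -0.04871971  0.0583694 ]
 [-0.00395926 -0.58483126 -0.81114531  0.81764482]
 [ 0.          0.          0.          1.        ]]
top [[517.94919909   0.         273.3196529 ]
 [  0.         517.94919909 212.50108771]
 [  0.           0.           1.        ]] -0.07719136034745529 [[-0.12077397 -0.96614256  0.22799605  0.29449208]
 [-0.99267934  0.11781608 -0.02659123  0.02064159]
 [-0.00117068 -0.2295385  -0.97329888  0.99965934]
 [ 0.          0.          0.          1.        ]]
```

View pics/top0.png

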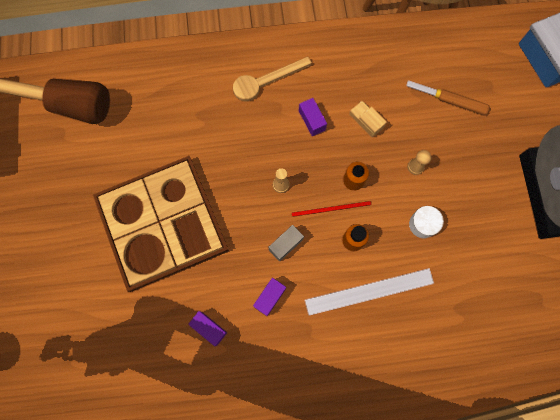

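View pics/scene0.png

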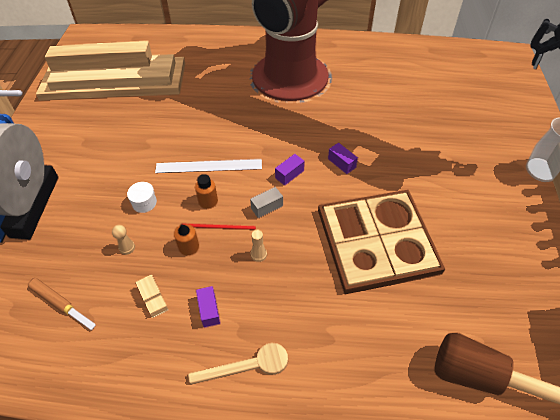

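```bash
cat > h.py <<'E'
import numpy as np,cv2
def cloud(f,T=None):
    K=f["camera_matrix"];k1=float(f["k1"]);z=f["range_z"];h,w=z.shape
    uv=np.stack(np.meshgrid(np.arange(w),np.arange(h)),-1).reshape(-1,1,2).astype(float)
    n=cv2.undistortPoints(uv,K,np.array([k1,0,0,0.]),None,None).reshape(h,w,2)
    P=np.dstack([n*z[...,None],z])
    T=f["world_from_camera"] if T is None else T
    return P@T[:3,:3].T+T[:3,3]
E
python3 - <<'E'
from h import *
for n in("scene","top"):
    f=dict(np.load(f"pics/{n}0.npz")); W=cloud(f); z=W[...,2]
    ok=(f["range_z"]>0)&(W[...,0]>.3)&(W[...,0]<.9)&(abs(W[...,1])<.45)
    tb=ok&(abs(z)<.008); print(n,"table z",np.median(z[tb]))
    m=(ok&(z>.014)&(z<.12)).astype(np.uint8)
    c,L,S,C=cv2.connectedComponentsWithStats(m)
    for i in range(1,c):
        if S[i,4]<60: continue
        p=W[L==i]; zt=np.percentile(p[:,2],97); t=p[p[:,2]>zt-.005]
        (cx,cy),(a,b),an=cv2.minAreaRect(t[:,:2].astype(np.float32)*1000)
        print(C[i].round(),S[i,4],"top z %.1f"%(zt*1000),"n",len(t),"mean",(t[:,:2].mean(0)*1000).round(1),"rect",np.round([cx,cy,a,b,an],1))
E
```

```text
scene table z 0.0009753069065688846
[343. 157.] 456 top z 39.1 n 272 mean [324.5 142.9] rect [321.6 142.3  63.8  33.2  45.3]
[289. 168.] 487 top z 39.0 n 306 mean [366.7  21. ] rect [365.8  21.   33.6  64.5  49.2]
[205. 190.] 542 top z 78.8 n 119 mean [ 456.8 -154.7] rect [ 455.6 -154.7   28.9   25.4   10.8]
[141. 195.] 597 top z 43.0 n 416 mean [ 471.5 -296.8] rect [ 470.4 -297.4   58.9   55.8   40. ]
[266. 201.] 551 top z 38.6 n 359 mean [464.4 -22. ] rect [463.9 -21.6  34.5  65.   39. ]
[379. 243.] 6783 top z 27.2 n 4773 mean [551.5 216.3] rect [534.1 217.1 207.3 207.2  16.4]
[122. 237.] 339 top z 75.6 n 72 mean [ 590.8 -302.8] rect [ 589.7 -303.4   20.3   21.1   76.8]
[186. 238.] 513 top z 75.7 n 40 mean [ 579.7 -173.2] rect [ 579.3 -173.2   12.4   12.3   52.6]
[258. 245.] 313 top z 78.1 n 91 mean [585.6 -26.9] rect [585.1 -27.   22.1  19.2   6.9]
[151. 294.] 654 top z 35.0 n 365 mean [ 691.6 -227.3] rect [ 691.2 -227.9   45.6   33.8   32.9]
[ 54. 298.] 433 top z 22.2 n 347 mean [ 724.5 -413.2] rect [ 724.9 -413.1   87.6   21.5   62.7]
[207. 305.] 632 top z 39.4 n 527 mean [ 715.
[... 948 characters left out ...]
21 mean [541.1 214.7] rect [532.9 216.7 207.8 206.4  16.3]
[356. 175.] 525 top z 77.6 n 39 mean [ 574.3 -174.5] rect [ 574.6 -175.1   12.4   11.9   23.6]
[281. 179.] 252 top z 79.0 n 99 mean [583.1 -27.9] rect [583.6 -27.8  18.7  21.3  83.9]
[426. 221.] 791 top z 43.9 n 613 mean [ 468.7 -296.1] rect [ 468.4 -296.2   56.5   55.     7.1]
[286. 242.] 621 top z 39.6 n 490 mean [461.7 -22.8] rect [461.9 -22.6  32.   64.   36.1]
[356. 237.] 520 top z 79.9 n 173 mean [ 453.9 -154.3] rect [ 453.8 -154.4   25.4   26.2   84.1]
[269. 297.] 623 top z 39.6 n 510 mean [363.5  20.9] rect [363.6  20.8  31.8  63.5  48.5]
[206. 327.] 583 top z 39.9 n 468 mean [322.2 142.7] rect [320.6 142.   63.3  32.1  46.1]
```

```bash
cat >> h.py <<'E'
from scipy.spatial.transform import Rotation as Ro
def go(x,y,z,jaw=None,s=None):
    """totals in tool units (25mm, 5deg) from the measured pose; mm, deg in. yaw turn to be done with/after shift computed in the present axes"""
    if s is None:
        from plant import manip; s=manip.state()
    q=s["tool_rot"]; R=Ro.from_quat([q[1],q[2],q[3],q[0]]).as_matrix()
    d=np.array([x,y,z])/1000-s["tool_pos"]; yaw=np.degrees(np.arctan2(R[1,0],R[0,0]))
    print("t%.1f"%s["time"],"pos",(s["tool_pos"]*1e3).round(1),"jaw %.1f"%yaw,"tilt",R[:,1].round(3),"F",s["contact_force"].round(1),"w %.3f"%s["gripper_width"])
    print("shift units",(R.T@d/.025).round(2))
    if jaw is not None:
        dy=(jaw-yaw+90)%180-90; print("turn about y units %.2f (world yaw %+.1f)"%(-dy/5,dy))
        a=np.radians(yaw+dy);R2=np.column_stack([[np.cos(a),np.sin(a),0],[0,0,-1],[-np.sin(a),np.cos(a),0]])
        print("shift after turn",(R2.T@d/.025).round(2))
E
python3 - <<'E'
from h import *
go(480,200,280,16.3)
from plant import manip
f=manip.grab_frame("wrist"); print(f["T_tool_cam"].round(3),f["camera_matrix"][0])
E
```

```text
t0.1 pos [250.5 572.  230.2] jaw 66.3 tilt [-0.001 -0.002 -1.   ] F [ 0.3 -0.9  0.4] w 1.001
shift units [ -9.95  -1.98 -14.38]
turn about y units 10.01 (world yaw -50.0)
shift after turn [  4.64  -1.99 -16.86]
[[ 1.    -0.     0.001  0.001]
 [-0.001 -0.272  0.962 -0.142]
 [-0.    -0.962 -0.272  0.068]
 [ 0.     0.     0.     1.   ]] [293.17871078   0.         273.5498544 ]
```

Run:
```python
from h import *
go(492,235,230)
```

```text
t0.1 pos [250.5 572.1 230.3] jaw 66.3 tilt [-0.001 -0.001 -1.   ] F [0.5 0.3 0.4] w 1.003
shift units [ -8.48   0.02 -14.26]
```

Request:
drive_tool --motion '[[[-0.7,0,-1],[0,0,0],-1],[[-0.8,0,-1],[0,0,0],-1],[[-0.8,0,-1],[0,0,0],-1],[[-0.8,0,-1],[0,0,0],-1],[[-0.8,0,-1],[0,0,0],-1],[[-0.8,0,-1],[0,0,0],-1],[[-0.8,0,-1],[0,0,0],-1],[[-0.8,0,-1],[0,0,0],-1],[[-0.8,0,-1],[0,0,0],-1],[[-0.8,0,-1],[0,0,0],-1],[[-0.6,0,-1],[0,0,0],-1]]'

```text
time: 1.25
tool_pos: [0.4175, 0.2661, 0.231]
tool_rot: [0.592, -0.592, -0.387, 0.387]
contact_force: [0.1, -0.3, 0.9]
gripper_width: 1.002
```

Request:
drive_tool --motion '[[[0,0,-1],[0,0,0],-1],[[0,0,-1],[0,0,0],-1],[[0,0,-1],[0,0,0],-1],[[0,0,0],[0,0,0],-1],[[0,0,0],[0,0,0],-1],[[0,0,0],[0,0,0],-1]]'

```text
time: 1.85
tool_pos: [0.4853, 0.2377, 0.231]
tool_rot: [0.592, -0.592, -0.387, 0.387]
contact_force: [-0.0, -0.2, -0.2]
gripper_width: 0.999
```

```bash
cat >> h.py <<'E'
def wrist(name):
    from plant import manip
    s=manip.state(); f=manip.grab_frame("wrist"); q=s["tool_rot"]
    T=np.eye(4);T[:3,:3]=Ro.from_quat([q[1],q[2],q[3],q[0]]).as_matrix();T[:3,3]=s["tool_pos"]
    W=cloud(f,T@f["T_tool_cam"]); cv2.imwrite(f"pics/{name}.png",f["img"]); np.savez(f"pics/{name}.npz",W=W,**f)
    return f,W
E
python3 - <<'E'
from h import *
go(455,-154.5,150)
f,W=wrist("w1")
z=W[...,2];ok=f["range_z"]>0
print("table",np.median(z[ok&(abs(z)<.009)]))
x,y=W[...,0],W[...,1]
box=ok&(abs(x-.5335)<.14)&(abs(y-.217)<.14)
# tray outline
m=box&(z>.014)&(z<.035)
print("tray",cv2.minAreaRect((W[m][:,:2]*1000).astype(np.float32)))
top=box&(z>.0205)&(z<.035); flo=(box&(z<.0185)&(z>.008)).astype(np.uint8)
print("top z",np.median(z[top]))
inner=np.hypot(x-.5335,y-.217)<.13
c,L,S,C=cv2.connectedComponentsWithStats(cv2.erode(flo,np.ones((3,3))))
for i in range(1,c):
    if S[i,4]>300:
        p=(W[L==i][:,:2]*1000).astype(np.float32)
        print(C[i].round(),S[i,4],"z",np.median(z[L==i]).round(4),cv2.minEnclosingCircle(p),cv2.minAreaRect(p))
E
```

```text
t1.9 pos [485.3 237.7 231. ] jaw 66.4 tilt [-0.001 -0.    -1.   ] F [-0.  -0.2 -0.2] w 0.999
shift units [-14.86   3.24  -5.18]
table -0.0009226246382363079
tray ((534.3701782226562, 217.72808837890625), (207.66030883789062, 207.67308044433594), 16.270641326904297)
top z 0.02285782977605766
[279. 169.] 3001 z 0.0117 ((475.2530212402344, 250.2130889892578), 39.266929626464844) ((475.1018981933594, 250.41073608398438), (77.1147689819336, 77.38680267333984), 66.93019104003906)
[220. 218.] 2151 z 0.0116 ((502.7114562988281, 156.19093322753906), 46.14309310913086) ((502.88031005859375, 156.15069580078125), (80.34579467773438, 48.19365310668945), 16.46404266357422)
[327. 227.] 1449 z 0.0117 ((569.9566650390625, 278.0734558105469), 29.76515769958496) ((569.7341918945312, 277.96826171875), (58.06218719482422, 56.731666564941406), 67.61363220214844)
[269. 271.] 701 z 0.0117 ((597.4093627929688, 183.39486694335938), 22.5838623046875) ((597.3463745117188, 183.3098602294922), (42.36768341064453, 42.55072784423828), 16.201091766357422)
```

View pics/w1.png

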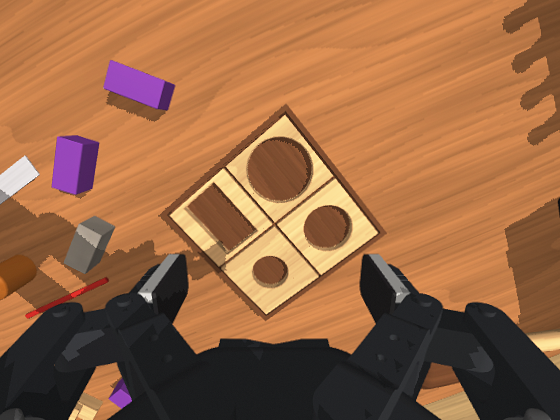

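Request:
drive_tool --motion '[[[-1,0,-0.4],[0,0,0],-1],[[-1,0,-0.4],[0,0,0],-1],[[-1,0,-0.4],[0,0,0],-1],[[-1,0,-0.4],[0,0,0],-1],[[-1,0,-0.4],[0,0,0],-1],[[-1,0,-0.4],[0,0,0],-1],[[-1,0,-0.4],[0,0,0],-1],[[-1,0,-0.4],[0,0,0],-1],[[-1,0,-0.4],[0,0,0],-1],[[-1,0.3,-0.4],[0,0,0],-1],[[-1,0.5,-0.4],[0,0,0],-1],[[-1,0.5,-0.4],[0,0,0],-1]]'

```text
time: 3.1
tool_pos: [0.4754, -0.0859, 0.1989]
tool_rot: [-0.591, 0.592, 0.388, -0.387]
contact_force: [0.9, 0.0, -0.1]
gripper_width: 0.999
```

Request:
drive_tool --motion '[[[-1,0.6,-0.4],[0,0,0],-1],[[-1,0.7,0],[0,0,0],-1],[[-0.8,0.6,0],[0,0,0],-1],[[0,0,0],[0,0,0],-1],[[0,0,0],[0,0,0],-1]]'

```text
time: 3.6
tool_pos: [0.4566, -0.153, 0.1514]
tool_rot: [0.592, -0.592, -0.387, 0.387]
contact_force: [-0.3, -0.1, -0.7]
gripper_width: 1.002
```

```bash
cat >> h.py <<'E'
def tops(W,f,x,y,zlo=.014,r=.06):
    """top face of the thing near x,y (mm)"""
    ok=(f["range_z"]>0)&(np.hypot(W[...,0]-x/1e3,W[...,1]-y/1e3)<r)&(W[...,2]>zlo)&(W[...,2]<.095)
    p=W[ok]; zt=np.percentile(p[:,2],97); t=p[p[:,2]>zt-.005]
    (cx,cy),(a,b),an=cv2.minAreaRect((t[:,:2]*1000).astype(np.float32))
    print("top z %.1f n %d"%(zt*1e3,len(t)),"mean",(t[:,:2].mean(0)*1e3).round(1),"rect",np.round([cx,cy,a,b,an],1)); return cx,cy
E
python3 - <<'E'
from h import *
f,W=wrist("w2"); c=tops(W,f,455,-154.5)
go(*c,20)
E
```

```text
top z 76.9 n 964 mean [ 455.  -152.9] rect [ 455.6 -153.    26.6   27.3   65.6]
t3.6 pos [ 457.2 -153.   152.1] jaw 66.4 tilt [ 0.001 -0.    -1.   ] F [0.3 0.3 0.2] w 1.004
shift units [-0.03  5.28  0.07]
```

View pics/w2.png

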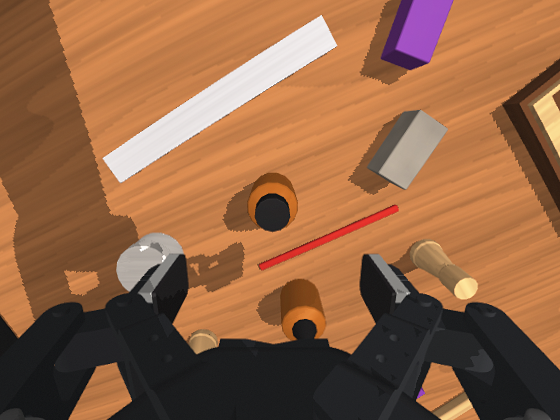

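Request:
drive_tool --motion '[[[0,1,0],[0,0,0],-1],[[0,1,0.05],[0,0,0],-1],[[0,1,0],[0,0,0],-1],[[0,1,0],[0,0,0],-1],[[0,0.8,0],[0,0,0],-1],[[0,0.4,0],[0,0,0],-1],[[0,0,0],[0,0,0],-1],[[0,0,0],[0,0,0],1],[[0,0,0],[0,0,0],1],[[0,0,0],[0,0,0],1],[[0,0,0],[0,0,0],1],[[0,0,0],[0,0,0],1]]'

```text
time: 4.85
tool_pos: [0.4569, -0.1538, 0.023]
tool_rot: [-0.591, 0.593, 0.387, -0.386]
contact_force: [-0.0, 0.9, 6.5]
gripper_width: 0.494
```

Request:
drive_tool --motion '[[[0,0,0],[0,0,0],1],[[0,0,0],[0,0,0],1],[[0,0,0],[0,0,0],1],[[0,0,0],[0,0,0],1]]'

```text
time: 5.25
tool_pos: [0.4569, -0.1538, 0.0229]
tool_rot: [-0.591, 0.593, 0.387, -0.386]
contact_force: [-0.1, 0.8, 6.1]
gripper_width: 0.496
```

Request:
drive_tool --motion '[[[0,-0.4,0],[0,0,0],1],[[0,-0.8,0],[0,0,0],1],[[0,-1,0],[0,0,0],1],[[0,-1,0],[0,0,0],1],[[0,-1,0],[0,0,0],1],[[0,-0.8,0],[0,0,0],1],[[0,0,0],[0,0,0],1]]'

```text
time: 5.95
tool_pos: [0.4572, -0.154, 0.1499]
tool_rot: [-0.59, 0.594, 0.388, -0.386]
contact_force: [0.6, -0.6, -0.4]
gripper_width: 0.497
```

Run:
```python
from h import *
go(566.5,276.9,150)
```

```text
t6.0 pos [ 457.2 -154.   149.9] jaw 66.3 tilt [ 0.006 -0.003 -1.   ] F [ 0.6 -0.6 -0.4] w 0.497
shift units [17.54 -0.03  2.91]
```

Request:
drive_tool --motion '[[[0.4,0,0],[0,0,0],1],[[0.8,0,0.1],[0,0,0],1],[[1,0,0.2],[0,0,0],1],[[1,0,0.2],[0,0,0],1],[[1,0,0.2],[0,0,0],1],[[1,0,0.2],[0,0,0],1],[[1,0,0.2],[0,0,0],1],[[1,0,0.2],[0,0,0],1],[[1,0,0.2],[0,0,0],1],[[1,0,0.2],[0,0,0],1],[[1,0,0.2],[0,0,0],1],[[1,0,0.2],[0,0,0],1]]'

```text
time: 7.15
tool_pos: [0.5182, 0.126, 0.1436]
tool_rot: [0.593, -0.591, -0.386, 0.388]
contact_force: [-0.4, 0.4, -1.9]
gripper_width: 0.494
```

Request:
drive_tool --motion '[[[1,0,0.2],[0,0,0],1],[[1,0,0.2],[0,0,0],1],[[1,0,0.2],[0,0,0],1],[[1,0,0.2],[0,0,0],1],[[1,0,0.1],[0,0,0],1],[[0.8,0,0],[0,0,0],1],[[0.5,0,0],[0,0,0],1],[[0,0,0],[0,0,0],1],[[0,0,0],[0,0,0],1]]'

```text
time: 8.05
tool_pos: [0.5616, 0.2773, 0.145]
tool_rot: [0.592, -0.592, -0.386, 0.388]
contact_force: [-0.4, -0.3, -1.4]
gripper_width: 0.491
```

Run:
```python
from h import *
go(566.5,276.9,35)
f,W=wrist("w3")
```

```text
t8.1 pos [561.6 277.3 145. ] jaw 66.4 tilt [-0.002 -0.001 -1.   ] F [-0.4 -0.3 -1.4] w 0.491
shift units [ 0.07  4.4  -0.19]
```

View pics/w3.png

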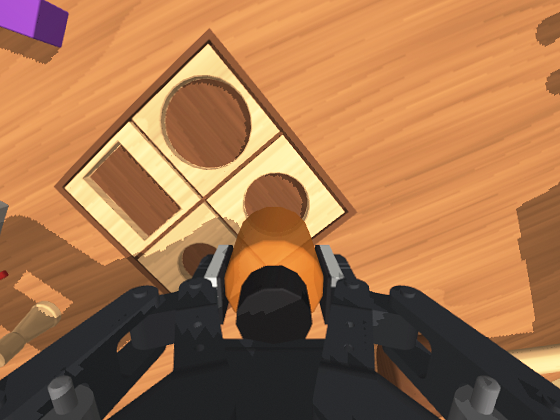

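Request:
drive_tool --motion '[[[0.05,0.6,-0.1],[0,0,0],1],[[0,1,-0.1],[0,0,0],1],[[0,1,0],[0,0,0],1],[[0,0.8,0],[0,0,0],1],[[0,0.5,0],[0,0,0],1],[[0,0.2,0],[0,0,0],1],[[0,0,0],[0,0,0],1],[[0,0,0],[0,0,0],1]]'

```text
time: 8.9
tool_pos: [0.5683, 0.277, 0.0449]
tool_rot: [-0.592, 0.592, 0.387, -0.386]
contact_force: [-0.2, 0.3, -0.5]
gripper_width: 0.498
```

Bottle base should be about 10 mm above the floor now; lower slowly.

Request:
drive_tool --motion '[[[0,0.15,0],[0,0,0],1],[[0,0.1,0],[0,0,0],1],[[0,0.05,0],[0,0,0],1],[[0,0,0],[0,0,0],1]]'

```text
time: 9.3
tool_pos: [0.5673, 0.2768, 0.0361]
tool_rot: [0.592, -0.592, -0.387, 0.387]
contact_force: [-0.3, 0.6, -2.1]
gripper_width: 0.498
```

Request:
drive_tool --motion '[[[0,0.04,0],[0,0,0],1],[[0,0,0],[0,0,0],1]]'

```text
time: 9.5
tool_pos: [0.5674, 0.2768, 0.0352]
tool_rot: [0.592, -0.592, -0.387, 0.387]
contact_force: [0.5, 0.1, -1.0]
gripper_width: 0.499
```

Request:
drive_tool --motion '[[[0,0.04,0],[0,0,0],1],[[0,0,0],[0,0,0],1]]'

```text
time: 9.7
tool_pos: [0.5677, 0.2769, 0.035]
tool_rot: [-0.592, 0.592, 0.387, -0.387]
contact_force: [-1.6, -1.8, 2.8]
gripper_width: 0.496
```

Request:
drive_tool --motion '[[[0,0.04,0],[0,0,0],1],[[0,0,0],[0,0,0],1]]'

```text
time: 9.9
tool_pos: [0.5679, 0.277, 0.035]
tool_rot: [-0.592, 0.592, 0.387, -0.387]
contact_force: [-4.0, -1.1, 8.2]
gripper_width: 0.495
```

Request:
drive_tool --motion '[[[0,0,0],[0,0,0],-0.5],[[0,0,0],[0,0,0],-0.5],[[0,0,0],[0,0,0],-0.5],[[0,0,0],[0,0,0],-0.5],[[0,-0.4,0],[0,0,0],-0.5],[[0,-0.8,0],[0,0,0],-0.5],[[0,-1,0],[0,0,0],-0.5],[[0,-1,0],[0,0,0],-0.5],[[0,-1,0],[0,0,0],-1],[[0,-0.8,0],[0,0,0],-1],[[0,0,0],[0,0,0],-1]]'

```text
time: 11.0
tool_pos: [0.5699, 0.2777, 0.1633]
tool_rot: [-0.591, 0.593, 0.39, -0.384]
contact_force: [-0.1, 0.3, -0.2]
gripper_width: 0.999
```

Run:
```python
from h import *
f,W=wrist("w4"); tops(W,f,566.5,276.9,zlo=.04)
go(469.5,-296.6,150)
```

```text
top z 89.0 n 973 mean [566.6 278.4] rect [567.  278.1  27.1  27.3  45.8]
t11.1 pos [568.7 277.3 160.8] jaw 66.3 tilt [ 0.004  0.001 -1.   ] F [ 0.1  0.4 -0.3] w 1.003
shift units [-22.62   0.38  -5.57]
```

Request:
drive_tool --motion '[[[-0.6,0,0],[0,0,0],-1],[[-1,0,-0.2],[0,0,0],-1],[[-1,0,-0.3],[0,0,0],-1],[[-1,0,-0.3],[0,0,0],-1],[[-1,0,-0.3],[0,0,0],-1],[[-1,0,-0.3],[0,0,0],-1],[[-1,0,-0.3],[0,0,0],-1],[[-1,0,-0.3],[0,0,0],-1],[[-1,0,-0.3],[0,0,0],-1],[[-1,0,-0.3],[0,0,0],-1],[[-1,0,-0.3],[0,0,0],-1],[[-1,0,-0.3],[0,0,0],-1]]'

```text
time: 12.25
tool_pos: [0.5222, -0.0223, 0.1559]
tool_rot: [0.593, -0.591, -0.386, 0.388]
contact_force: [1.3, 0.3, 0.2]
gripper_width: 1.002
```

Request:
drive_tool --motion '[[[-1,0,-0.3],[0,0,0],-1],[[-1,0,-0.3],[0,0,0],-1],[[-1,0,-0.3],[0,0,0],-1],[[-1,0,-0.3],[0,0,0],-1],[[-1,0,-0.3],[0,0,0],-1],[[-1,0,-0.3],[0,0,0],-1],[[-1,0,-0.3],[0,0,0],-1],[[-1,0,-0.1],[0,0,0],-1],[[-1,0,0],[0,0,0],-1],[[-1,0,0],[0,0,0],-1],[[-1,0,0],[0,0,0],-1],[[0,0,0],[0,0,0],-1]]'

```text
time: 13.45
tool_pos: [0.4618, -0.2963, 0.1561]
tool_rot: [0.594, -0.591, -0.385, 0.387]
contact_force: [-0.1, 0.1, -0.1]
gripper_width: 0.999
```

Request:
drive_tool --motion '[[[0,0,0],[0,0,0],-1]]'

```text
time: 13.55
tool_pos: [0.4631, -0.2944, 0.1565]
tool_rot: [0.593, -0.591, -0.386, 0.387]
contact_force: [-0.4, -0.5, -0.2]
gripper_width: 1.003
```

Run:
```python
from h import *
f,W=wrist("w5"); c=tops(W,f,469.5,-296.6)
go(*c,13)
```

```text
top z 40.3 n 2923 mean [ 469.4 -295.3] rect [ 470.2 -295.6   56.6   56.9   65. ]
t13.6 pos [ 463.6 -294.   156.9] jaw 66.3 tilt [-0.002  0.002 -1.   ] F [ 0.7  0.5 -0.8] w 1.001
shift units [ 0.04  5.76 -0.28]
```

Request:
drive_tool --motion '[[[0.04,0.8,-0.15],[0,0,0],-1],[[0,1,-0.13],[0,0,0],-1],[[0,1,0],[0,0,0],-1],[[0,1,0],[0,0,0],-1],[[0,1,0],[0,0,0],-1],[[0,0.6,0],[0,0,0],-1],[[0,0.2,0],[0,0,0],-1],[[0,0,0],[0,0,0],-1],[[0,0,0],[0,0,0],-1]]'

```text
time: 14.5
tool_pos: [0.4721, -0.2972, 0.0195]
tool_rot: [-0.591, 0.592, 0.387, -0.387]
contact_force: [0.6, -0.5, 0.6]
gripper_width: 1.0
```

Run:
```python
from h import *
go(469.8,-295.6,14)
```

```text
t14.5 pos [ 472.1 -297.2   19.5] jaw 66.4 tilt [ 0.002 -0.001 -1.   ] F [ 0.6 -0.5  0.6] w 1.000
shift units [0.02 0.22 0.11]
```

Request:
drive_tool --motion '[[[0.02,0.22,0.1],[0,0,0],-1],[[0,0,0],[0,0,0],-0.6],[[0,0,0],[0,0,0],1],[[0,0,0],[0,0,0],1],[[0,0,0],[0,0,0],1],[[0,0,0],[0,0,0],1],[[0,0,0],[0,0,0],1],[[0,0,0],[0,0,0],1]]'

```text
time: 15.3
tool_pos: [0.4697, -0.2958, 0.0136]
tool_rot: [-0.591, 0.592, 0.387, -0.387]
contact_force: [-0.0, -0.3, 5.3]
gripper_width: 0.656
```

Run:
```python
from h import *
go(474.4,249.7,150)
from plant import manip
f=manip.grab_frame("scene"); cv2.imwrite("pics/s6.png",cv2.resize(f["img"][130:290,60:260],(800,640)) [:600])
```

```text
t15.3 pos [ 469.7 -295.8   13.6] jaw 66.3 tilt [ 0.001 -0.001 -1.   ] F [-0.  -0.3  5.3] w 0.656
shift units [20.06 -5.47  8.58]
```

View pics/s6.png

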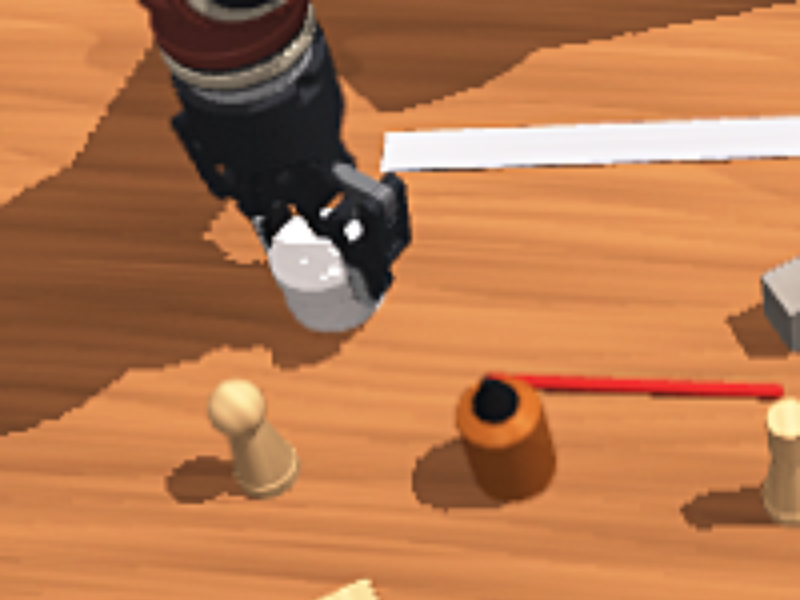

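Request:
drive_tool --motion '[[[0,-0.4,0],[0,0,0],1],[[0,-0.8,0],[0,0,0],1],[[0,-1,0],[0,0,0],1],[[0,-1,0],[0,0,0],1],[[0,-1,0],[0,0,0],1],[[0.4,-1,0],[0,0,0],1],[[0.8,-0.3,0.3],[0,0,0],1],[[1,0,0.45],[0,0,0],1],[[1,0,0.45],[0,0,0],1],[[1,0,0.45],[0,0,0],1],[[1,0,0.45],[0,0,0],1],[[1,0,0.45],[0,0,0],1]]'

```text
time: 16.55
tool_pos: [0.4721, -0.1264, 0.1497]
tool_rot: [0.592, -0.591, -0.387, 0.387]
contact_force: [0.4, 1.0, -0.7]
gripper_width: 0.657
```

Request:
drive_tool --motion '[[[1,0,0.45],[0,0,0],1],[[1,0,0.45],[0,0,0],1],[[1,0,0.45],[0,0,0],1],[[1,0,0.45],[0,0,0],1],[[1,0,0.45],[0,0,0],1],[[1,0,0.45],[0,0,0],1],[[1,0,0.45],[0,0,0],1],[[1,0,0.45],[0,0,0],1],[[1,0,0.45],[0,0,0],1],[[1,0,0.45],[0,0,0],1],[[1,0,0.45],[0,0,0],1],[[1,0,0.45],[0,0,0],1]]'

```text
time: 17.75
tool_pos: [0.4688, 0.2022, 0.1497]
tool_rot: [0.592, -0.592, -0.386, 0.387]
contact_force: [0.2, -0.4, -1.4]
gripper_width: 0.656
```

Request:
drive_tool --motion '[[[1,0,0.3],[0,0,0],1],[[0.6,0,0.2],[0,0,0],1],[[0,0,0],[0,0,0],1],[[0,0,0],[0,0,0],1],[[0,0,0],[0,0,0],1]]'

```text
time: 18.25
tool_pos: [0.4741, 0.2419, 0.15]
tool_rot: [-0.592, 0.592, 0.386, -0.387]
contact_force: [-0.9, 0.1, -0.4]
gripper_width: 0.654
```

Run:
```python
from h import *
go(474.4,249.7,38)
f,W=wrist("w7")
```

```text
t18.2 pos [474.1 241.9 150. ] jaw 66.3 tilt [-0.001 -0.001 -1.   ] F [-0.9  0.1 -0.4] w 0.654
shift units [0.29 4.48 0.11]
```

View pics/w7.png

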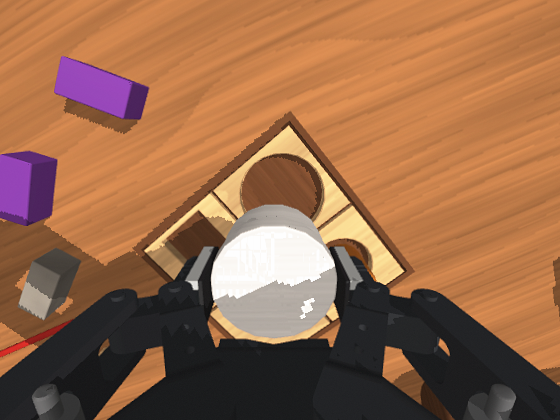

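Request:
drive_tool --motion '[[[0.15,0.6,0.05],[0,0,0],1],[[0.14,1,0.06],[0,0,0],1],[[0,1,0],[0,0,0],1],[[0,0.9,0],[0,0,0],1],[[0,0.6,0],[0,0,0],1],[[0,0.3,0],[0,0,0],1],[[0,0,0],[0,0,0],1],[[0,0,0],[0,0,0],1]]'

```text
time: 19.1
tool_pos: [0.4754, 0.2508, 0.0411]
tool_rot: [-0.592, 0.592, 0.387, -0.386]
contact_force: [-0.3, 0.2, -0.8]
gripper_width: 0.657
```

Request:
drive_tool --motion '[[[0,0.2,0],[0,0,0],1],[[0,0.15,0],[0,0,0],1],[[0,0.05,0],[0,0,0],1],[[0,0,0],[0,0,0],1]]'

```text
time: 19.5
tool_pos: [0.4745, 0.2506, 0.0301]
tool_rot: [0.592, -0.592, -0.387, 0.387]
contact_force: [-0.5, -0.9, -1.6]
gripper_width: 0.655
```

Request:
drive_tool --motion '[[[0,0.08,0],[0,0,0],1],[[0,0.04,0],[0,0,0],1],[[0,0,0],[0,0,0],1]]'

```text
time: 19.8
tool_pos: [0.4745, 0.2506, 0.0271]
tool_rot: [0.592, -0.592, -0.387, 0.387]
contact_force: [0.7, -0.8, -2.2]
gripper_width: 0.654
```

Request:
drive_tool --motion '[[[0,0.04,0],[0,0,0],1],[[0,0,0],[0,0,0],1]]'

```text
time: 20.0
tool_pos: [0.4746, 0.2506, 0.0262]
tool_rot: [0.592, -0.592, -0.387, 0.387]
contact_force: [-0.5, 0.2, -1.7]
gripper_width: 0.656
```

Request:
drive_tool --motion '[[[0,0.03,0],[0,0,0],1],[[0,0,0],[0,0,0],1]]'

```text
time: 20.2
tool_pos: [0.4748, 0.2507, 0.0256]
tool_rot: [-0.592, 0.592, 0.387, -0.387]
contact_force: [0.5, 1.2, -1.2]
gripper_width: 0.665
```

Request:
drive_tool --motion '[[[0,0.03,0],[0,0,0],1],[[0,0,0],[0,0,0],1]]'

```text
time: 20.4
tool_pos: [0.4749, 0.2507, 0.0256]
tool_rot: [-0.592, 0.592, 0.387, -0.387]
contact_force: [-2.5, -1.7, 5.6]
gripper_width: 0.657
```

Request:
drive_tool --motion '[[[0,0.03,0],[0,0,0],1],[[0,0,0],[0,0,0],1]]'

```text
time: 20.6
tool_pos: [0.475, 0.2507, 0.0256]
tool_rot: [-0.592, 0.592, 0.387, -0.387]
contact_force: [-4.4, -1.9, 8.9]
gripper_width: 0.655
```

Request:
drive_tool --motion '[[[0,0,0],[0,0,0],-0.75],[[0,0,0],[0,0,0],-0.75],[[0,0,0],[0,0,0],-0.75],[[0,0,0],[0,0,0],-0.75],[[0,-0.4,0],[0,0,0],-0.75],[[0,-0.8,0],[0,0,0],-0.75],[[0,-1,0],[0,0,0],-0.75],[[0,-1,0],[0,0,0],-0.5],[[0,-1,0],[0,0,0],-0.5],[[0,-0.8,0],[0,0,0],-0.5],[[0,0,0],[0,0,0],-0.5]]'

```text
time: 21.7
tool_pos: [0.477, 0.2515, 0.1536]
tool_rot: [-0.591, 0.592, 0.39, -0.384]
contact_force: [0.8, 0.3, -0.2]
gripper_width: 0.745
```

Run:
```python
from h import *
f,W=wrist("w8"); tops(W,f,474.4,249.7,zlo=.04); tops(W,f,567,278,zlo=.04,r=.03)
go(584.4,-27.4,150)
```

```text
top z 52.3 n 3313 mean [475.5 251.5] rect [476.4 251.1  56.8  57.2  81.9]
top z 88.6 n 286 mean [565.3 270.5] rect [566.2 269.9   9.9  26.4  86.2]
t21.8 pos [475.8 251.1 151.2] jaw 66.4 tilt [ 0.004  0.001 -1.   ] F [ 0.3 -0.4 -1.4] w 0.751
shift units [-8.46  0.05 -8.45]
```

Request:
drive_tool --motion '[[[-0.5,0,-0.5],[0,0,0],-0.5],[[-1,0,-1],[0,0,0],-0.5],[[-1,0,-1],[0,0,0],-0.5],[[-1,0,-1],[0,0,0],-0.5],[[-1,0,-1],[0,0,0],-0.5],[[-1,0,-1],[0,0,0],-0.5],[[-1,0,-1],[0,0,0],-0.5],[[-1,0,-1],[0,0,0],-0.5],[[-0.9,0,-0.9],[0,0,0],-0.5],[[0,0,0],[0,0,0],-0.5],[[0,0,0],[0,0,0],-0.5],[[0,0,0],[0,0,0],-0.5]]'

```text
time: 22.95
tool_pos: [0.5818, -0.0251, 0.1478]
tool_rot: [0.592, -0.591, -0.387, 0.388]
contact_force: [-0.1, 0.4, -0.5]
gripper_width: 0.748
```

Run:
```python
from h import *
f,W=wrist("w9"); c=tops(W,f,584.4,-27.4,r=.03)
go(*c,43)
```

```text
top z 76.0 n 606 mean [583.9 -26.2] rect [584.2 -26.3  21.   20.9  67.6]
t23.0 pos [582.  -24.9 148.2] jaw 66.4 tilt [-0.002  0.001 -1.   ] F [0.4 0.8 0.2] w 0.752
shift units [-0.02  4.21 -0.11]
```

Request:
drive_tool --motion '[[[0,0.7,0],[0,0,0],-0.5],[[0,1,0],[0,0,0],-0.5],[[0,1,0],[0,0,0],-0.5],[[0,0.9,0],[0,0,0],-0.5],[[0,0.4,0],[0,0,0],-0.5],[[0,0.2,0],[0,0,0],-0.5],[[0,0,0],[0,0,0],-0.5],[[0,0,0],[0,0,0],-0.5]]'

```text
time: 23.8
tool_pos: [0.5837, -0.0259, 0.0454]
tool_rot: [-0.591, 0.592, 0.388, -0.386]
contact_force: [-0.8, -1.0, 0.9]
gripper_width: 0.748
```

Run:
```python
from h import *
go(584.2,-26.3,43)
```

```text
t23.8 pos [583.7 -25.9  45.4] jaw 66.4 tilt [ 0.002 -0.    -1.   ] F [-0.8 -1.   0.9] w 0.748
shift units [-0.01  0.1  -0.02]
```

Request:
drive_tool --motion '[[[0,0.05,0],[0,0,0],-0.3],[[0,0,0],[0,0,0],0.1],[[0,0,0],[0,0,0],1],[[0,0,0],[0,0,0],1],[[0,0,0],[0,0,0],1],[[0,0,0],[0,0,0],1],[[0,0,0],[0,0,0],1],[[0,0,0],[0,0,0],1],[[0,0,0],[0,0,0],1]]'

```text
time: 24.7
tool_pos: [0.5833, -0.0262, 0.0434]
tool_rot: [-0.592, 0.592, 0.387, -0.387]
contact_force: [-1.0, 0.1, 6.0]
gripper_width: 0.239
```

Request:
drive_tool --motion '[[[0,-0.3,0],[0,0,0],1],[[0,-0.7,0],[0,0,0],1],[[0,-1,0],[0,0,0],1],[[0,-1,0],[0,0,0],1],[[0,-1,0],[0,0,0],1],[[0,-0.6,0],[0,0,0],1],[[0,0,0],[0,0,0],1],[[0,0,0],[0,0,0],1]]'

```text
time: 25.5
tool_pos: [0.5822, -0.0258, 0.1568]
tool_rot: [0.592, -0.592, -0.387, 0.387]
contact_force: [-0.7, 0.2, -1.0]
gripper_width: 0.237
```

Run:
```python
from h import *
go(593.6,184.8,150)
f,W=wrist("w10")
```

```text
t25.5 pos [582.2 -25.8 156.8] jaw 66.3 tilt [-0.001  0.    -1.   ] F [-0.7  0.2 -1. ] w 0.237
shift units [7.9  0.28 2.96]
```

View pics/w10.png

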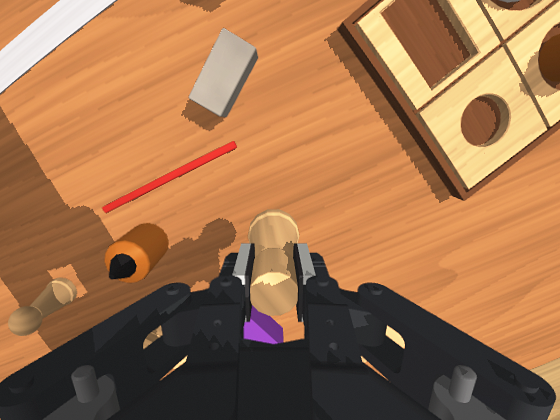

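Request:
drive_tool --motion '[[[0.5,0,0.2],[0,0,0],1],[[1,0,0.4],[0,0,0],1],[[1,0,0.4],[0,0,0],1],[[1,0,0.4],[0,0,0],1],[[1,0,0.4],[0,0,0],1],[[1,0,0.4],[0,0,0],1],[[1,0,0.4],[0,0,0],1],[[1,0,0.3],[0,0,0],1],[[0.4,0,0.1],[0,0,0],1],[[0,0,0],[0,0,0],1],[[0,0,0],[0,0,0],1],[[0,0,0],[0,0,0],1]]'

```text
time: 26.75
tool_pos: [0.5932, 0.184, 0.1575]
tool_rot: [-0.592, 0.592, 0.386, -0.387]
contact_force: [0.2, -1.2, -1.0]
gripper_width: 0.24
```

Run:
```python
from h import *
go(594,184.8,75)
f,W=wrist("w11")
z=W[...,2];x,y=W[...,0],W[...,1]
b=(f["range_z"]>0)&(np.hypot(x-.594,y-.1848)<.06)&(z>.008)&(z<.0185)
c,L,S,C=cv2.connectedComponentsWithStats(b.astype(np.uint8))
for i in range(1,c):
    if S[i,4]>150: p=(W[L==i][:,:2]*1e3).astype(np.float32); print(S[i,4],C[i].round(),cv2.minEnclosingCircle(p))
m=(f["range_z"]>0)&(np.hypot(x-.5335,y-.217)<.15)&(z>.014)&(z<.035); print(cv2.minAreaRect((W[m][:,:2]*1e3).astype(np.float32)))
```

```text
t26.8 pos [593.2 184.  157.5] jaw 66.3 tilt [-0.001 -0.    -1.   ] F [ 0.2 -1.2 -1. ] w 0.240
shift units [ 0.04  3.3  -0.02]
305 [243. 158.] ((548.8402099609375, 172.015380859375), 36.50056076049805)
291 [312. 164.] ((580.0962524414062, 229.90780639648438), 36.42807388305664)
1532 [274. 193.] ((593.84326171875, 185.26251220703125), 24.131423950195312)
((534.0873413085938, 218.13067626953125), (207.1440887451172, 207.4949951171875), 16.075420379638672)
```

View pics/w11.png

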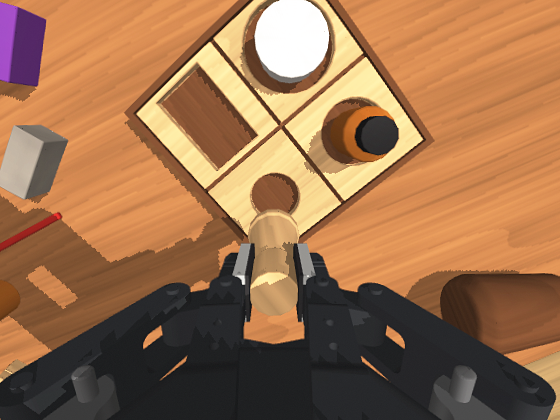

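Request:
drive_tool --motion '[[[0.04,0.6,-0.02],[0,0,0],1],[[0,1,0],[0,0,0],1],[[0,0.8,0],[0,0,0],1],[[0,0.5,0],[0,0,0],1],[[0,0.3,0],[0,0,0],1],[[0,0.1,0],[0,0,0],1],[[0,0,0],[0,0,0],1],[[0,0,0],[0,0,0],1]]'

```text
time: 27.6
tool_pos: [0.595, 0.1859, 0.0765]
tool_rot: [-0.592, 0.592, 0.388, -0.386]
contact_force: [-0.2, -0.0, 0.1]
gripper_width: 0.235
```

Request:
drive_tool --motion '[[[0,0.2,0],[0,0,0],1],[[0,0.2,0],[0,0,0],1],[[0,0.15,0],[0,0,0],1],[[0,0,0],[0,0,0],1],[[0,0,0],[0,0,0],1]]'

```text
time: 28.1
tool_pos: [0.594, 0.1857, 0.0613]
tool_rot: [0.592, -0.592, -0.387, 0.387]
contact_force: [-0.1, -0.9, -1.0]
gripper_width: 0.239
```

Request:
drive_tool --motion '[[[0,0.12,0],[0,0,0],1],[[0,0.06,0],[0,0,0],1],[[0,0,0],[0,0,0],1]]'

```text
time: 28.4
tool_pos: [0.5939, 0.1857, 0.0567]
tool_rot: [0.592, -0.592, -0.387, 0.387]
contact_force: [-0.1, 0.4, 0.2]
gripper_width: 0.238
```

Request:
drive_tool --motion '[[[0,0.04,0],[0,0,0],1],[[0,0,0],[0,0,0],1]]'

```text
time: 28.6
tool_pos: [0.5941, 0.1857, 0.056]
tool_rot: [0.592, -0.592, -0.387, 0.387]
contact_force: [-0.4, -0.4, 0.3]
gripper_width: 0.235
```

Request:
drive_tool --motion '[[[0,0.03,0],[0,0,0],1],[[0,0,0],[0,0,0],1]]'

```text
time: 28.8
tool_pos: [0.5943, 0.1857, 0.0554]
tool_rot: [-0.592, 0.592, 0.387, -0.387]
contact_force: [-0.1, 0.1, 0.5]
gripper_width: 0.233
```

Request:
drive_tool --motion '[[[0,0.03,0],[0,0,0],1],[[0,0,0],[0,0,0],1]]'

```text
time: 29.0
tool_pos: [0.5945, 0.1857, 0.0554]
tool_rot: [-0.592, 0.592, 0.387, -0.387]
contact_force: [-2.2, -0.1, 3.9]
gripper_width: 0.239
```

Request:
drive_tool --motion '[[[0,0.03,0],[0,0,0],1],[[0,0,0],[0,0,0],1]]'

```text
time: 29.2
tool_pos: [0.5947, 0.1857, 0.0554]
tool_rot: [-0.592, 0.592, 0.387, -0.387]
contact_force: [-2.1, -1.8, 8.3]
gripper_width: 0.237
```

Request:
drive_tool --motion '[[[0,0,0],[0,0,0],0],[[0,0,0],[0,0,0],0],[[0,0,0],[0,0,0],0],[[0,0,0],[0,0,0],0],[[0,-0.4,0],[0,0,0],0],[[0,-0.8,0],[0,0,0],0],[[0,-1,0],[0,0,0],0],[[0,-1,0],[0,0,0],0],[[0,-0.8,0],[0,0,0],-0.5],[[0,0,0],[0,0,0],-0.5],[[0,0,0],[0,0,0],-0.5]]'

```text
time: 30.3
tool_pos: [0.5943, 0.1857, 0.1542]
tool_rot: [-0.592, 0.592, 0.387, -0.387]
contact_force: [0.3, -0.1, -0.8]
gripper_width: 0.753
```

Run:
```python
from h import *
f,W=wrist("w12"); tops(W,f,594,185,zlo=.04,r=.03)
go(463,-22.2,155,37)
```

```text
top z 88.0 n 640 mean [595.7 185.7] rect [595.9 185.5  21.2  21.1  62.3]
t30.4 pos [593.6 185.6 152.9] jaw 66.4 tilt [-0.001 -0.    -1.   ] F [ 0.  -0.1 -0.6] w 0.754
shift units [-9.71 -0.08  1.45]
turn about y units 5.87 (world yaw -29.4)
shift after turn [-9.17 -0.09 -3.5 ]
```

Cone seated (top 88 mm = 12+76). Now the stone: shift first, then turn.

Request:
drive_tool --motion '[[[-0.6,0,0],[0,0,0],-0.5],[[-1,0,0.15],[0,0,0],-0.5],[[-1,0,0.2],[0,0,0],-0.5],[[-1,0,0.2],[0,0,0],-0.5],[[-1,0,0.2],[0,0,0],-0.5],[[-1,0,0.2],[0,0,0],-0.5],[[-1,0,0.2],[0,0,0],-0.5],[[-1,0,0.2],[0,0,0],-0.5],[[-1,0,0.1],[0,0,0],-0.5],[[-0.9,0,0],[0,0,0],-0.5]]'

```text
time: 31.35
tool_pos: [0.4634, -0.0185, 0.152]
tool_rot: [0.593, -0.591, -0.386, 0.388]
contact_force: [1.1, -0.5, -0.0]
gripper_width: 0.752
```

Request:
drive_tool --motion '[[[0,0,0],[0,1,0],-0.5],[[0,0,0],[0,1,0],-0.5],[[0,0,0],[0,1,0],-0.5],[[0,0,0],[0,1,0],-0.5],[[0,0,0],[0,1,0],-0.5],[[0,0,0],[0,0.9,0],-0.5],[[0,0,0],[0,0,0],-0.5],[[0,0,0],[0,0,0],-0.5]]'

```text
time: 32.15
tool_pos: [0.4647, -0.0176, 0.1527]
tool_rot: [0.671, -0.67, -0.223, 0.225]
contact_force: [-0.3, -0.6, 0.5]
gripper_width: 0.752
```

Run:
```python
from h import *
f,W=wrist("w13"); c=tops(W,f,463,-22.2,r=.045)
go(*c,15,36.7)
```

```text
top z 36.2 n 2317 mean [462.1 -19.9] rect [462.9 -20.7  31.5  63.4  35.9]
t32.2 pos [465.  -17.5 153. ] jaw 36.9 tilt [-0.001  0.    -1.   ] F [-0.9  0.3 -0.2] w 0.751
shift units [-0.14  5.52 -0.05]
turn about y units 0.04 (world yaw -0.2)
shift after turn [-0.14  5.52 -0.05]
```

View pics/w13.png

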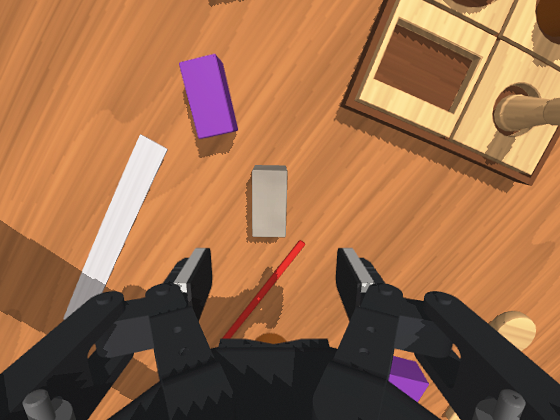

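Request:
drive_tool --motion '[[[-0.14,0.7,-0.05],[0,0.2,0],-0.5],[[0,1,0],[0,0,0],-0.5],[[0,1,0],[0,0,0],-0.5],[[0,1,0],[0,0,0],-0.5],[[0,0.9,0],[0,0,0],-0.5],[[0,0.5,0],[0,0,0],-0.5],[[0,0.3,0],[0,0,0],-0.5],[[0,0,0],[0,0,0],-0.5],[[0,0,0],[0,0,0],-0.5]]'

```text
time: 33.1
tool_pos: [0.4644, -0.0206, 0.0197]
tool_rot: [-0.673, 0.673, 0.218, -0.217]
contact_force: [0.0, -0.3, -0.2]
gripper_width: 0.755
```

Run:
```python
from h import *
go(462.7,-20.7,14,36)
```

```text
t33.1 pos [464.4 -20.6  19.7] jaw 35.9 tilt [ 0.001 -0.    -1.   ] F [ 0.  -0.3 -0.2] w 0.755
shift units [-0.06  0.23  0.04]
turn about y units -0.03 (world yaw +0.1)
shift after turn [-0.06  0.23  0.04]
```

Request:
drive_tool --motion '[[[-0.06,0.18,0.04],[0,0,0],-0.5],[[0,0,0],[0,0,0],-0.2],[[0,0,0],[0,0,0],0.1],[[0,0,0],[0,0,0],1],[[0,0,0],[0,0,0],1],[[0,0,0],[0,0,0],1],[[0,0,0],[0,0,0],1],[[0,0,0],[0,0,0],1],[[0,0,0],[0,0,0],1]]'

```text
time: 34.0
tool_pos: [0.4623, -0.0206, 0.0149]
tool_rot: [-0.673, 0.673, 0.218, -0.217]
contact_force: [-0.7, -0.3, 5.3]
gripper_width: 0.358
```

Request:
drive_tool --motion '[[[0,-0.3,0],[0,0,0],1],[[0,-0.7,0],[0,0,0],1],[[0,-1,0],[0,0,0],1],[[0,-1,0],[0,0,0],1],[[0,-1,0],[0,0,0],1],[[0,-1,0],[0,0,0],1],[[0,-0.4,0],[0,0,0],1],[[0,0,0],[0,0,0],1],[[0,0,0],[0,0,0],1]]'

```text
time: 34.9
tool_pos: [0.4609, -0.0203, 0.1478]
tool_rot: [0.673, -0.672, -0.217, 0.218]
contact_force: [0.3, 0.0, -1.9]
gripper_width: 0.362
```

Run:
```python
from h import *
go(501.6,158,150,106.3)
f,W=wrist("w14")
```

```text
t34.9 pos [460.9 -20.3 147.8] jaw 35.8 tilt [-0.002  0.    -1.   ] F [ 0.3  0.  -1.9] w 0.362
shift units [ 5.49 -0.09  4.83]
turn about y units -14.09 (world yaw +70.5)
shift after turn [ 6.39 -0.09 -3.56]
```

View pics/w14.png

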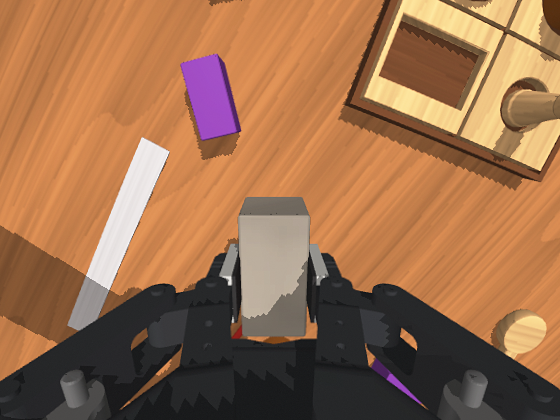

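Request:
drive_tool --motion '[[[0.5,0,0.4],[0,0,0],1],[[0.9,0,0.8],[0,0,0],1],[[1,0,0.9],[0,0,0],1],[[1,0,0.9],[0,0,0],1],[[1,0,0.9],[0,0,0],1],[[0.7,0,0.6],[0,0,0],1],[[0.4,0,0.3],[0,0,0],1],[[0,0,0],[0,-0.5,0],1],[[0,0,0],[0,-1,0],1],[[0,0,0],[0,-1,0],1],[[0,0,0],[0,-1,0],1],[[0,0,0],[0,-1,0],1]]'

```text
time: 36.15
tool_pos: [0.5023, 0.1566, 0.1478]
tool_rot: [0.617, -0.617, -0.345, 0.347]
contact_force: [-0.0, 0.2, -2.4]
gripper_width: 0.359
```

Request:
drive_tool --motion '[[[0,0,0],[0,-1,0],1],[[0,0,0],[0,-1,0],1],[[0,0,0],[0,-1,0],1],[[0,0,0],[0,-1,0],1],[[0,0,0],[0,-1,0],1],[[0,0,0],[0,-1,0],1],[[0,0,0],[0,-1,0],1],[[0,0,0],[0,-1,0],1],[[0,0,0],[0,-1,0],1],[[0,0,0],[0,-0.5,0],1],[[0,0,0],[0,0,0],1],[[0,0,0],[0,0,0],1]]'

```text
time: 37.35
tool_pos: [0.5026, 0.1569, 0.1484]
tool_rot: [0.427, -0.426, -0.563, 0.564]
contact_force: [0.1, -0.2, -2.0]
gripper_width: 0.363
```

Run:
```python
from h import *
f,W=wrist("w15")
z=W[...,2];x,y=W[...,0],W[...,1]
b=(f["range_z"]>0)&(np.hypot(x-.5015,y-.1577)<.06)&(z>.008)&(z<.0185)
c,L,S,C=cv2.connectedComponentsWithStats(cv2.erode(b.astype(np.uint8),np.ones((3,3))))
for i in range(1,c):
    if S[i,4]>150: p=(W[L==i][:,:2]*1e3).astype(np.float32); print(S[i,4],C[i].round(),cv2.minAreaRect(p))
m=(f["range_z"]>0)&(np.hypot(x-.5015,y-.1577)<.08)&(z>.09)&(z<.2)
t=W[m]; zt=np.percentile(t[:,2],50); print(zt)
go(501.6,158,45,106.2)
```

```text
2062 [276. 176.] ((482.005859375, 152.82443237304688), (38.15530776977539, 51.69179916381836), 15.739978790283203)
0.168707647220984
t37.4 pos [502.6 157.  148.6] jaw 105.8 tilt [-0.001 -0.    -1.   ] F [ 0.2  0.2 -2.1] w 0.362
shift units [0.05 4.14 0.02]
turn about y units -0.08 (world yaw +0.4)
shift after turn [0.05 4.14 0.03]
```

View pics/w15.png

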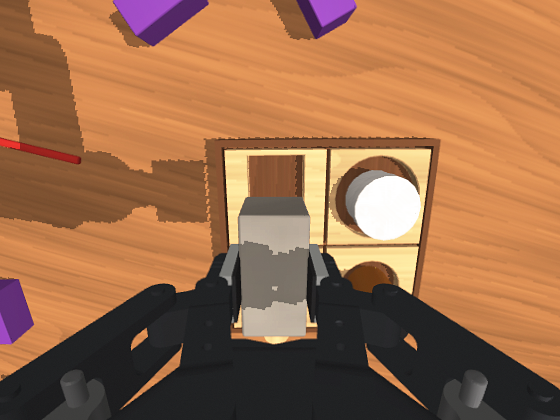

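Request:
drive_tool --motion '[[[0.04,0.6,0.02],[0,-0.08,0],1],[[0,1,0],[0,0,0],1],[[0,1,0],[0,0,0],1],[[0,0.8,0],[0,0,0],1],[[0,0.5,0],[0,0,0],1],[[0,0.2,0],[0,0,0],1],[[0,0,0],[0,0,0],1],[[0,0,0],[0,0,0],1]]'

```text
time: 38.2
tool_pos: [0.503, 0.1583, 0.0477]
tool_rot: [-0.424, 0.425, 0.566, -0.565]
contact_force: [1.0, -0.3, -1.4]
gripper_width: 0.361
```

Request:
drive_tool --motion '[[[0,0.2,0],[0,0,0],1],[[0,0.2,0],[0,0,0],1],[[0,0.1,0],[0,0,0],1],[[0,0,0],[0,0,0],1],[[0,0,0],[0,0,0],1]]'

```text
time: 38.7
tool_pos: [0.5022, 0.1582, 0.0342]
tool_rot: [0.424, -0.424, -0.566, 0.566]
contact_force: [0.2, 0.4, -1.6]
gripper_width: 0.359
```

Request:
drive_tool --motion '[[[0,0.15,0],[0,0,0],1],[[0,0.07,0],[0,0,0],1],[[0,0,0],[0,0,0],1]]'

```text
time: 39.0
tool_pos: [0.5019, 0.1581, 0.0283]
tool_rot: [0.425, -0.424, -0.565, 0.566]
contact_force: [0.4, -0.1, -1.7]
gripper_width: 0.36
```

Request:
drive_tool --motion '[[[0,0.03,0],[0,0,0],1],[[0,0,0],[0,0,0],1]]'

```text
time: 39.2
tool_pos: [0.5022, 0.1582, 0.028]
tool_rot: [0.424, -0.424, -0.566, 0.566]
contact_force: [-0.3, 0.3, -2.1]
gripper_width: 0.358
```

Request:
drive_tool --motion '[[[0,0.03,0],[0,0,0],1],[[0,0,0],[0,0,0],1]]'

```text
time: 39.4
tool_pos: [0.5022, 0.1582, 0.0273]
tool_rot: [0.424, -0.424, -0.566, 0.566]
contact_force: [-0.1, -0.0, -1.3]
gripper_width: 0.363
```

Request:
drive_tool --motion '[[[0,0.03,0],[0,0,0],1],[[0,0,0],[0,0,0],1]]'

```text
time: 39.6
tool_pos: [0.5024, 0.1582, 0.0269]
tool_rot: [-0.424, 0.424, 0.566, -0.566]
contact_force: [-1.2, -0.3, 0.5]
gripper_width: 0.361
```

Request:
drive_tool --motion '[[[0,0.03,0],[0,0,0],1],[[0,0,0],[0,0,0],1]]'

```text
time: 39.8
tool_pos: [0.5026, 0.1582, 0.0269]
tool_rot: [-0.424, 0.424, 0.566, -0.566]
contact_force: [-2.7, -0.4, 5.1]
gripper_width: 0.361
```

Contact at the expected height; release and retreat.

Request:
drive_tool --motion '[[[0,0,0],[0,0,0],-0.1],[[0,0,0],[0,0,0],-0.1],[[0,0,0],[0,0,0],-0.1],[[0,0,0],[0,0,0],-0.1],[[0,-0.4,0],[0,0,0],-0.1],[[0,-0.8,0],[0,0,0],-0.1],[[0,-1,0],[0,0,0],-0.1],[[0,-1,0],[0,0,0],-0.1],[[0,-1,0],[0,0,0],-0.1],[[0,-1,0],[0,0,0],-0.1],[[0,-1,0],[0,0,0],-0.1],[[0,-0.5,0],[0,0,0],-0.1]]'

```text
time: 41.0
tool_pos: [0.5035, 0.1584, 0.1969]
tool_rot: [-0.423, 0.425, 0.567, -0.564]
contact_force: [1.2, 0.4, 0.2]
gripper_width: 0.55
```

Request:
drive_tool --motion '[[[-1,0,0],[0,0,0],-0.1],[[-1,0,0],[0,0,0],-0.1],[[-1,0,0],[0,0,0],-0.1],[[-1,0,0],[0,0,0],-0.1],[[-1,0,0],[0,0,0],-0.1],[[-1,0,0],[0,0,0],-0.1],[[0,0,0],[0,0,0],-0.1],[[0,0,0],[0,0,0],-0.1]]'

```text
time: 41.8
tool_pos: [0.544, 0.0141, 0.193]
tool_rot: [0.425, -0.424, -0.565, 0.565]
contact_force: [-0.4, -0.4, -0.0]
gripper_width: 0.547
```

Run:
```python
from h import *
from plant import manip
f=manip.grab_frame("top"); W=cloud(f)
for n,x,y in(("bottle",567,277),("tin",475,250),("cone",594,185),("stone",502,158)):
    print(n,end=" "); tops(W,f,x,y,zlo=.034,r=.045)
for n,x,y in(("glue",577,-174),("finial",589,-303)): print(n,end=" "); tops(W,f,x,y,zlo=.02,r=.03)
cv2.imwrite("pics/top16.png",f["img"])
g=manip.grab_frame("scene"); cv2.imwrite("pics/s16.png",g["img"])
```

```text
bottle top z 91.3 n 174 mean [566.5 276.3] rect [565.9 276.1  27.5  26.4  78.9]
tin top z 55.4 n 617 mean [475.2 249.6] rect [475.1 250.   55.1  55.8  39.2]
cone top z 90.5 n 103 mean [595.7 184.2] rect [595.8 184.3  20.5  19.7  53.6]
stone top z 51.4 n 454 mean [503.4 158.3] rect [503.1 157.5  64.2  32.1  16.3]
glue top z 77.9 n 36 mean [ 574.8 -174.1] rect [ 574.1 -174.    11.2   13.6   77.4]
finial top z 76.0 n 88 mean [ 588.  -304.7] rect [ 588.6 -305.    19.3   21.6    8.2]
```

View pics/s16.png

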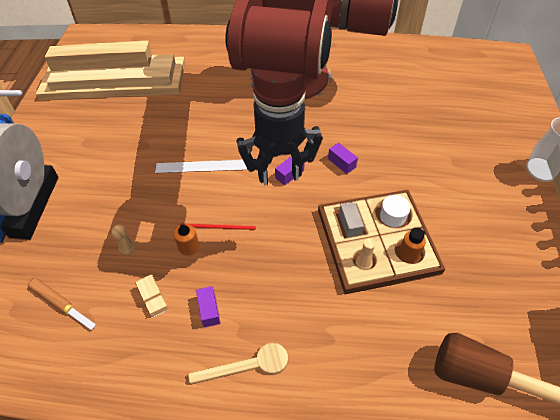

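```bash
python3 -c "
from plant import manip
print(manip.job_done())"
```

```text
the job is handed in; nothing more can be done
None
```

The caddy is packed and handed in at about 42 s. In order, I set the oil bottle in the middle well, the tin in the largest, the cone in the smallest, and the stone flat in the rectangular well. Each was lowered until it touched the floor before I let go.

**Height:** The wrist camera, looking after each release, put the tops at 89.0 mm (bottle), 52.3 mm (tin) and 88.0 mm (cone). These match sitting fully on the 12 mm floor. I did not take a wrist reading of the stone. The final top view put it at 51.4 mm against the expected 48 mm, which fits the 2–4 mm that camera has read high all along. The arm also touched down at the expected height.

**Position:** In the final top view all four pieces are within about 2 mm of their well centres. The stone lies at 16.3°, in line with its well.

**Look-alikes:** The glue bottle and finial are standing within about 2 mm of where they started.

**Forces:** The highest readings I saw were about 10 N. No check failed; the only disagreement was the top camera reading a few millimetres high.

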